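Re-tension the friction hinge of a block heater until its lid stays up

TASK

The lid of the block heater on the bench is too slack in its friction hinge to stay up. Snug up the hinge with the round knob beside it (clockwise), only as far as needed: overtightening ruins the brake and makes the lid stiff. Then raise the lid to about half open (45 degrees or so), let go and see that it stays up by itself, and leave it standing like that; never let it drop shut.

Things in the scene. Friction and masses are not known exactly. Their poses are not given: they have to be found in the camera images.
- heater: White block heater, fixed to the bench: case 176 mm deep, 200 mm wide, 78 mm high, with a white lid 172 x 196 x 26 mm on top, hinged along the back. Origin on the bench under the middle of the case; x axis from its front (display, lid handle) to its back, y to its left, z up.
- lid_handle (a point): Middle of the lid's handle: black round bar 17 mm thick, 46 mm long, on a short steel stem, straight out of the middle of the lid's front edge. 211 mm from the hinge axis; with the lid shut 89 mm above the bench. Moves with the lid. x axis: along the handle from its free end towards the hinge; y: parallel to the hinge; z: out of the lid's top face.
- lid_hinge (a point): Middle of the hinge axis at the back of the lid, 86 mm above the bench, fixed. x axis: level, from front to back of the heater; y: the hinge axis; z up. The lid weighs 0.65 to 1.0 kg, centre of mass 83 mm from the axis. Right tension: friction at the handle (half of lifting minus lowering force) of 3.2 to 4.9 N while it moves; read after stopping it shows about 0.7 of that.
- knob_grip (a point): Middle of the hinge's tension knob: black fluted round knob, 37 mm across, 24 mm high, axis vertical, fixed height, at the right-hand end of the hinge as seen from the robot. This point is 144 mm above the bench, 12 mm below the knob's top. Clockwise from above tightens, anticlockwise slackens; it stays where it is left.
- shoe: Sprung brake shoe inside the grey housing under the knob (46 x 54 mm, top 124 mm above the bench), on the knob's axis. Slack at the start: 0.2 to 1.5 rad of free turn at 0.19 N m, then the shoe bears on the barrel; per rad turning torque grows by 0.06 N m, hinge friction by about 1.2 N m, shoe force by 40 N. The lid holds half open from 0.3 to 0.6 rad past that point; over 40 N (1.0 rad) ruins it.
- lid (a joint): Angle of the lid, rad: 0 shut, grows as the lid is raised, about 0.8 half open, stop at 1.35.
- eppi_rack: Bystander: low orange rack with small tubes, 62 x 110 x 47 mm, left of the heater; origin at the middle of its underside.
- timer: Bystander: small white bench timer, 67 x 63 x 18 mm, right of the heater near the front; origin at the middle of its underside.
- marker_black: Bystander: marker pen lying on the bench at the front left, 14 mm thick, 138 mm long; origin at the middle of its underside.

How it is judged:
By the outcome, as a careful person would: the job done as asked, in the order asked, and still so for the second after the job is handed in, with the robot touching nothing.
It also fails if it takes over 72 s, if anything falls off the work surface, if the arm or the gripper's body presses on something with over 40 N, if the wrist force passes 120 N, or if a joint passes its speed limit or range.

ROBOT

A 6-joint arm with a two-finger parallel gripper is mounted at the origin on a cart in front of the work surface, level with it; the furniture and walls round the work are solid. World frame = base frame: x ahead of the robot, y to its left, z up, the work surface at z = 0. Lengths are in m, angles in rad, forces in N, time in s.
With the tool pointing down it reaches from about 0.3 to 0.775 m from the base axis. Payload 14.6 kg.
Tool frame: the origin (TCP) lies midway between the tips of the shut fingers; the grasp point (between the pads) lies 19 mm behind it; y points along the fingers, x is the direction in which the jaws open and shut, and the axes are right-handed (so a half turn about y gives the same grasp; the last joint's range is limited). The gripper opens to 94 mm and grips with 3 to 60 N. Pads are 16 mm wide; open, the fingers measure 119 mm over their backs; the gripper's body (75 mm by 177 mm) begins 78 mm behind the grasp point.
Start: joints at [-1.413, 0.3, 1.521, -0, 1.321, -0.067], TCP at [0.123, -0.536, 0.205] pointing down, gripper open.
Joint ranges: [-3.03, 3.03], [-0.79, 2.21], [0.23, 2.52], [-1.04, 4.18], [0, 3.07], [-2.55, 2.55]. Speed limits (rad/s): [2.22, 2.22, 2.57, 3.14, 3.14, 3.14].

INTERFACE

Orientations are given as a rotation vector (axis times angle).
In Python, from workcell import ctrl gives the robot as it stands. The module is installed in compiled form; this text tells all that it offers.
- The arm moves only by the shell command python3 -m jog 'ROWS'. ROWS is JSON, a list of rows, each a list of 7 numbers: the shift along the tool's x, y, z in m, then the turn, a rotation vector about the tool's x, y, z in rad, then the closure, from 0 (fully open) to 1 (shut). A call has 1 to 8 rows; each row shifts and turns the commanded pose from where the row before left it, along the tool's axes as they then stand; what a row does not reach is not made up. A row lasts 1/8 s, in which the tool goes at most 62.5 mm and 10.7 degrees, less where a joint would pass 70% of its speed; a pose out of reach is approached as far as the arm can. A call with a gripper value outside its range is refused whole. The fingers move at their own pace and stop on an object; the grip force is fixed at half the most. Time passes only in rows, so rows that do not move let the fingers close. It gives the time, the measured TCP pose, the force and the opening at its end, in the units of the state.
- ctrl.observe(): the state, without advancing time (a new reading comes with each control period).
- ctrl.read_camera(name): name is "scene" or "top" or "wrist"; returns a dict with "frame" (400x640x3 uint8, red, green, blue), "camera_matrix" (3x3 intrinsics, pixels), "rvec" (rotation vector, rad) and "tvec" (3), from world to camera coordinates, as OpenCV has them. Camera axes: x right, y down, z forward; pixel columns grow to the right and rows downward; lengths in m; the calibration is good to about 2 mm. A picture is of the moment at which its call begins. There is no depth.
- ctrl.sign_off(): hands the job in, once; it reports no verdict.
Trained networks look in the newest picture that a camera, given by its name, has taken for a name from the list of things; names that differ only in an ending like _2 or _b are one class to them, and where a whole thing is asked for, a point or a joint stands for the part that bears it (a point fixed in the world has none). Each returns a list of dicts, best first, with "score" (0 to 1); they miss things now and then, are a little off and sometimes report something else, mostly with a low value. They report only what shows in the picture. A call takes as long as a camera call.
- ctrl.find_in(name, camera): "position" ([x, y, z] in m, in the coordinates of the camera as it stood for that picture, good to about 4 mm: the middle of the surface that is visible of it).
- ctrl.regions_of(name, camera): "pixels" (400x640 bool, what is visible of it).
The state is a dict: "time_s": time; "qpos": joint angles; "joint_vel": joint speeds; "effort": joint torques, N m; "position": TCP position; "ee_rot": TCP orientation; "force": force on the tool from outside, world axes, zero at the start; "moment": the same for the moment, N m; "opening": finger opening in m.
Only numpy, scipy, OpenCV 4.12 (cv2) and the standard library are available. Lean on these libraries where they do the work, as an engineer would, in place of code of your own. Each camera call takes 0.05 s, during which the arm holds its last target. There are 200 camera calls.

## Working session

There is one attempt and no reset: what is moved stays moved. The work goes in short steps, Python scripts to look and compute and a shell command to move; the robot and the scene stay as the last step left them, time stands still between calls to the robot, and variables do not carry over. Pictures are saved under pics/ and viewed, about 8 in all and at most 12, crops included, and the job is handed in when it is done.

```bash
mkdir -p pics; cat > h.py <<'E'
import numpy as np, cv2
from workcell import ctrl
from scipy.spatial.transform import Rotation as R
def look(n,save=None):
    c=ctrl.read_camera(n)
    if save: cv2.imwrite('pics/'+save,c['frame'][:,:,::-1])
    return c
def world(c,p):
    Rm=cv2.Rodrigues(np.array(c['rvec'],float))[0]
    return Rm.T@(np.array(p)-np.array(c['tvec']).ravel())
def find(n,cam,c):
    return [(np.round(world(c,d['position']),4).tolist(),round(d['score'],2)) for d in ctrl.find_in(n,cam)[:2]]
def st():
    s=ctrl.observe()
    print('t',round(s['time_s'],2),'p',np.round(s['position'],4),'rot',np.round(s['ee_rot'],3),'F',np.round(s['force'],2),'M',np.round(s['moment'],3),'op',round(s['opening'],4),'q',np.round(s['qpos'],3))
    return s
E
python3 - <<'E'
from h import *
s=st(); print(np.round(R.from_rotvec(s['ee_rot']).as_matrix(),3))
for cam in('scene','top'):
    c=look(cam,cam+'0.png')
    print(cam,'campos',world(c,[0,0,0]).round(3))
    for n in('heater','lid_handle','knob_grip','lid_hinge','shoe','eppi_rack','timer','marker_black'):
        print(n,find(n,cam,c))
st()
a=cv2.imread('pics/scene0.png');b=cv2.imread('pics/top0.png')
E
```

```text
t 0.0 p [ 0.1225 -0.5359  0.2049] rot [-1.306  1.043 -1.041] F [-0.62 -0.58  0.23] M [0.018 0.005 0.055] op 0.0938 q [-1.413  0.3    1.522  0.     1.321 -0.067]
[[ 0.223 -0.     0.975]
 [-0.975  0.001  0.223]
 [-0.001 -1.     0.   ]]
scene campos [ 0.902 -0.446  1.313]
heater [([0.5664, 0.0463, 0.1026], 0.61)]
lid_handle [([0.549, 0.062, 0.1036], 0.91)]
knob_grip [([0.6497, -0.0531, 0.1561], 0.72)]
lid_hinge [([0.5673, 0.0408, 0.104], 0.94), ([0.5548, 0.0595, 0.1022], 0.27)]
shoe []
eppi_rack [([0.5165, 0.3264, 0.0258], 0.77)]
timer [([0.3742, -0.2376, 0.0094], 0.67)]
marker_black [([0.3805, 0.3102, 0.0129], 0.49)]
top campos [0.358 0.029 1.054]
heater [([0.55, 0.056, 0.1022], 0.58)]
lid_handle [([0.5452, 0.0658, 0.1043], 0.71)]
knob_grip [([0.6457, -0.0467, 0.1517], 0.59), ([0.5506, 0.0521, 0.1029], 0.51)]
lid_hinge [([0.5525, 0.0547, 0.1035], 0.78), ([0.5143, 0.3308, 0.0255], 0.47)]
shoe []
eppi_rack []
timer [([0.3745, -0.2382, 0.0126], 0.91)]
marker_black [([0.3837, 0.3105, 0.0165], 0.76), ([0.6441, -0.0446, 0.1527], 0.7)]
t 0.9 p [ 0.1226 -0.5362  0.2055] rot [-1.307  1.042 -1.042] F [0.59 0.87 1.18] M [-0.037  0.026 -0.058] op 0.0938 q [-1.413  0.3    1.521  0.     1.321 -0.067]
```

```bash
python3 - <<'E'
import cv2
a=cv2.imread('pics/top0.png')
cv2.imwrite('pics/v1.png',cv2.resize(a[:, :],(800,500)))
E
```

```text
(no output)
```

View pics/v1.png

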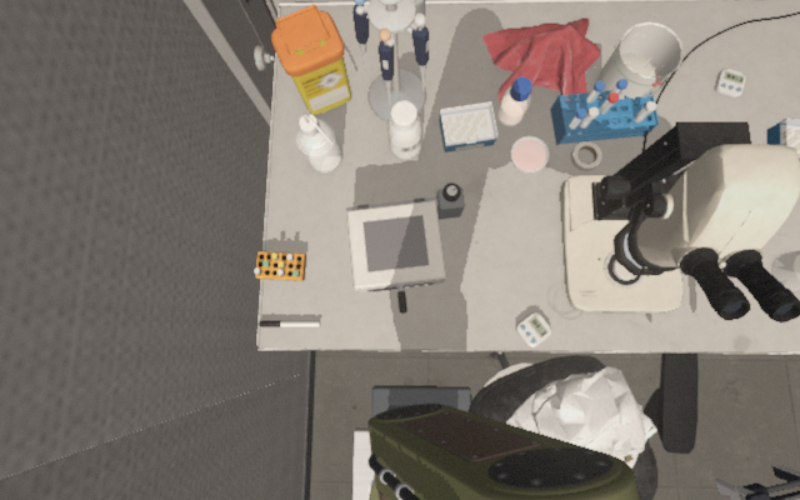

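View pics/scene0.png

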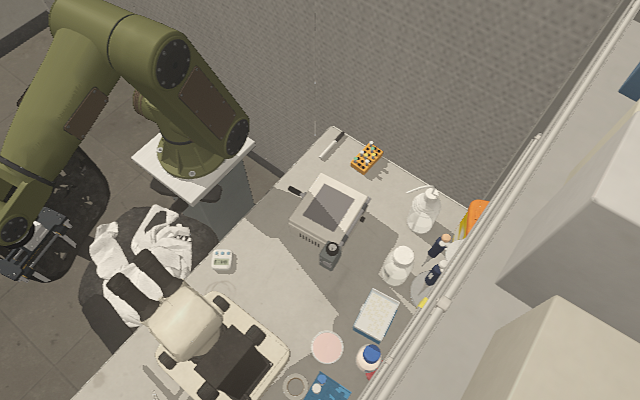

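Top view: the heater is around (395,245), its handle at (402,300) and the knob at (452,190), in the 800-wide picture. The microscope stands to the right, between the gripper and the heater. The scene view shows the handle at (294,190) and the knob at (332,248). Next I triangulate both and plan to swing in close to the base, clear of the microscope.

```bash
cat >> h.py <<'E'
def dark(c,uv,r,th=60):
    g=cv2.cvtColor(c['frame'],cv2.COLOR_RGB2GRAY)
    m=((g<th)*255).astype(np.uint8)
    n,l,s,cen=cv2.connectedComponentsWithStats(m)
    b=[(np.hypot(*(cen[i]-uv)),i) for i in range(1,n) if s[i,4]>15]
    d,i=min(b); return cen[i],s[i],(l==i)
def ray(c,uv):
    Rm=cv2.Rodrigues(np.array(c['rvec'],float))[0]
    d=Rm.T@np.linalg.inv(np.array(c['camera_matrix']))@np.array([uv[0],uv[1],1.]); return world(c,[0,0,0]),d/np.linalg.norm(d)
def tri(rs):
    A=sum(np.eye(3)-np.outer(d,d) for o,d in rs); b=sum((np.eye(3)-np.outer(d,d))@o for o,d in rs)
    x=np.linalg.solve(A,b); return x,[np.linalg.norm(np.cross(x-o,d)) for o,d in rs]
def onz(c,uv,z):
    o,d=ray(c,uv); return o+d*(z-o[2])/d[2]
E
python3 - <<'E'
from h import *
S={'handle':[],'knob':[]}
for cam,uv in(('top',dict(handle=(321.6,240),knob=(361.6,152))),('scene',dict(handle=(294,190),knob=(332,248)))):
    c=look(cam)
    for n in S:
        p,s,m=dark(c,uv[n],12,45 if n=='knob' else 60); print(cam,n,p.round(1),s); S[n].append(ray(c,p))
    for n in('lid_handle','knob_grip'):
        r=ctrl.regions_of(n,cam)[0]; px=np.argwhere(r['pixels'])[:,::-1].astype(np.float32)
        rect=cv2.minAreaRect(px); box=cv2.boxPoints(rect)
        print(n,r['score'],len(px),px.mean(0).round(1),px.min(0),px.max(0))
        z=0.104 if n=='lid_handle' else 0.156
        if n=='lid_handle':
            hull=cv2.convexHull(px.astype(np.int32)); 
            W=np.array([onz(c,p,z)[:2] for p in px]).astype(np.float32)
            rc=cv2.minAreaRect(W); print('lid rect',rc, cv2.boxPoints(rc).round(3).tolist())
        else:
            W=np.array([onz(c,p,z)[:2] for p in px]); print('knob W',W.min(0),W.max(0),W.mean(0))
for n in S: print(n,tri(S[n]))
st()
E
```

```text
top handle [321.5 241.4] [319 234   6  16  76]
top knob [483.4 147.6] [481 141   6  14  36]Traceback (most recent call last):
  File "<stdin>", line 8, in <module>
IndexError: list index out of range
```

```bash
python3 - <<'E'
from h import *
S={'handle':[]}
for cam,uv in(('top',(321.6,240)),('scene',(294,190))):
    c=look(cam)
    p,s,m=dark(c,uv,12); print(cam,p.round(1),s); S['handle'].append(ray(c,p))
    for n in('heater','lid_handle','knob_grip'):
      for r in ctrl.regions_of(n,cam)[:2]:
        px=np.argwhere(r['pixels'])[:,::-1].astype(np.float32)
        print(n,round(r['score'],2),len(px),px.mean(0).round(1),px.min(0),px.max(0))
        z=0.156 if n=='knob_grip' else 0.104
        W=np.array([onz(c,p,z)[:2] for p in px]).astype(np.float32)
        print('   ',np.round(cv2.boxPoints(cv2.minAreaRect(W)),3).tolist(),W.mean(0))
print(tri(S['handle']))
c=cv2.imread('pics/top0.png')[130:260,260:390]; d=cv2.imread('pics/scene0.png')[165:280,275:390]
cv2.imwrite('pics/v2.png',np.hstack([cv2.resize(c,(400,400),interpolation=2),cv2.resize(d,(400,400),interpolation=2)]))
E
```

```text
top [321.5 241.3] [319 234   6  16  77]
heater 0.85 5807 [320.  193.3] [276. 146.] [371. 249.]
    [[0.38199999928474426, 0.13600000739097595], [0.44699999690055847, -0.12999999523162842], [0.6869999766349792, -0.07199999690055847], [0.6209999918937683, 0.1940000057220459]] [0.5511296  0.05575255]
lid_handle 0.6 4946 [315.9 195.6] [276. 158.] [355. 249.]
    [[0.3919999897480011, 0.15000000596046448], [0.41499999165534973, -0.04800000041723251], [0.6510000228881836, -0.020999999716877937], [0.628000020980835, 0.1770000010728836]] [0.54487824 0.066879  ]
lid_handle 0.25 5691 [320.1 192.9] [276. 146.] [371. 249.]
    [[0.382999986410141, 0.13500000536441803], [0.44699999690055847, -0.12999999523162842], [0.6869999766349792, -0.07199999690055847], [0.6230000257492065, 0.1940000057220459]] [0.55244935 0.05538518]
knob_grip 0.58 159 [361.1 153.2] [355. 146.] [367. 160.]
    [[0.6259999871253967, -0.06499999761581421], [0.6639999747276306, -0.06599999964237213], [0.6639999747276306, -0.03500000014901161], [0.6269999742507935, -0.03400000184774399]] [ 0.64481014 -0.05014556]
scene [293.9 19
[... 216 characters left out ...]
], [0.6499999761581421, 0.1770000010728836]] [0.5659391  0.04064805]
lid_handle 0.78 3557 [328.2 209.2] [288. 173.] [370. 246.]
    [[0.3959999978542328, 0.14300000667572021], [0.421999990940094, -0.05700000002980232], [0.6600000262260437, -0.026000000536441803], [0.6340000033378601, 0.17499999701976776]] [0.55194086 0.06062094]
knob_grip 0.46 152 [332.1 248.4] [326. 242.] [338. 255.]
    [[0.625, -0.04699999839067459], [0.6480000019073486, -0.07800000160932541], [0.675000011920929, -0.057999998331069946], [0.6510000228881836, -0.027000000700354576]] [ 0.6496928  -0.05253536]
(array([0.42431012, 0.05137813, 0.09324397]), [np.float64(2.283696173785078e-05), np.float64(2.283696173784073e-05)])
```

View pics/v2.png

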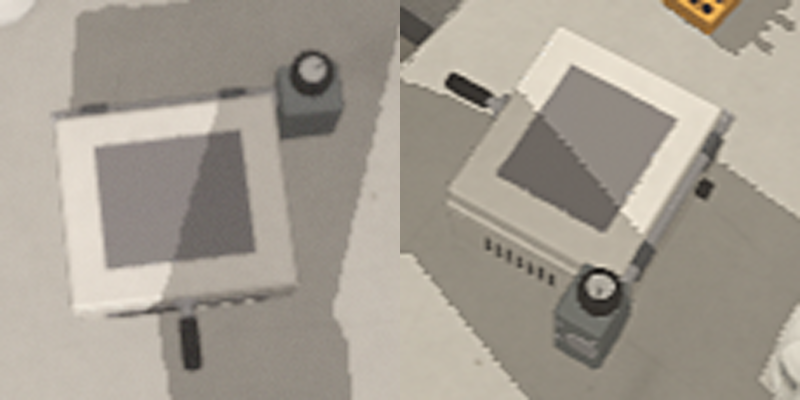

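The close-ups show the knob's light top disc and the handle bar clearly. My estimates are: handle (0.424, 0.051, 0.09), heater yaw about 7°, knob axis about (0.647, -0.050). First move is inward and up, then around towards the heater.

```bash
python3 -m jog '[[-0.047,-0.032,0,0,0,0,0],[-0.047,-0.032,0,0,0,0,0],[-0.047,-0.032,0,0,0,0,0],[-0.019,0,0.05,0,0,0,0],[-0.019,0,0.05,0,0,0,0],[-0.019,0,0.05,0,0,0,0],[-0.019,0,0.05,0,0,0,0]]'; python3 -m jog '[[-0.04,0,0.04,0,0,0,0],[-0.04,0,0.04,0,0,0,0],[-0.04,0,0.04,0,0,0,0],[-0.04,0,0.04,0,0,0,0],[-0.04,0,0.04,0,0,0,0]]'; python3 -c "
from h import *
s=st();print(R.from_rotvec(s['ee_rot']).as_matrix().round(3))"
```

```text
time_s: 2.28
position: [0.2704, -0.2788, 0.3018]
ee_rot: [-1.307, 1.041, -1.043]
force: [-0.0, -1.0, 0.5]
opening: 0.0939
time_s: 2.9
position: [0.4203, -0.0386, 0.3017]
ee_rot: [-1.307, 1.041, -1.042]
force: [0.7, -0.2, 0.0]
opening: 0.094
t 2.9 p [ 0.4203 -0.0386  0.3017] rot [-1.307  1.041 -1.042] F [ 0.69 -0.17  0.  ] M [-0.061 -0.037  0.033] op 0.094 q [-0.178 -0.055  1.696 -0.     1.499  1.167]
[[ 0.223  0.001  0.975]
 [-0.975 -0.     0.223]
 [ 0.    -1.     0.001]]
```

```bash
python3 -m jog '[[0.015,0,0.055,0,0,0,0],[0.015,0,0.055,0,0,0,0],[0.015,0,0.055,0,0,0,0],[0.015,0,0.055,0,0,0,0],[0,0.006,0,0,-0.18,0,0],[0,0.006,0,0,-0.18,0,0],[0,0.006,0,0,-0.18,0,0],[0,0.006,0,0,-0.18,0,0]]'; python3 -m jog '[[0,0.006,0,0,-0.18,0,0],[0,0.006,0,0,-0.18,0,0],[0,0.006,0,0,-0.18,0,0],[0,0.006,0,0,-0.18,0,0],[0,0.006,0,0,-0.18,0,0],[0,0.006,0,0,-0.18,0,0],[0,0.006,0,0,-0.18,0,0],[0,0.006,0,0,-0.18,0,0]]';  python3 -m jog '[[0,0.003,0,0,-0.18,0,0],[0,0.003,0,0,-0.18,0,0],[0,0,0,0,0,0,0]]';python3 - <<'E'
from h import *
s=st();print(R.from_rotvec(s['ee_rot']).as_matrix().round(3))
c=look('wrist','w1.png'); print(world(c,[0,0,0]))
print(find('knob_grip','wrist',c))
for r in ctrl.regions_of('knob_grip','wrist')[:1]:
    px=np.argwhere(r['pixels'])[:,::-1]; print(len(px),px.min(0),px.max(0),px.mean(0), onz(c,px.mean(0),.156),onz(c,px.mean(0),.144))
E
```

```text
time_s: 3.9
position: [0.6474, -0.0499, 0.2771]
ee_rot: [-1.516, 0.486, -0.485]
force: [0.2, -0.3, 0.2]
opening: 0.094
time_s: 4.9
position: [0.6474, -0.0499, 0.2292]
ee_rot: [-1.474, -0.641, 0.641]
force: [0.5, 0.7, -0.4]
opening: 0.0937
time_s: 5.28
position: [0.6473, -0.0499, 0.2232]
ee_rot: [-1.371, -0.911, 0.912]
force: [0.1, -0.2, -0.6]
opening: 0.094
t 5.28 p [ 0.6473 -0.0499  0.2232] rot [-1.371 -0.911  0.912] F [ 0.14 -0.16 -0.63] M [-0.005 -0.097  0.027] op 0.094 q [-0.133  0.516  1.179  0.     1.447 -1.306]
[[ 0.387 -0.    -0.922]
 [ 0.922  0.     0.387]
 [-0.    -1.     0.   ]]
[ 0.58076715 -0.02143173  0.4014681 ]
[([0.6486, -0.0509, 0.1533], 0.63)]
1226 [301 187] [338 228] [319.57096248 207.13784666] [ 0.64485328 -0.04819083  0.156     ] [ 0.6479862  -0.04949898  0.144     ]
```

View pics/w1.png

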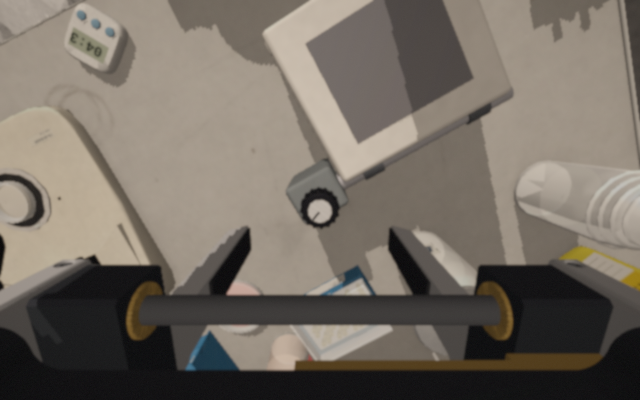

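The knob sits at (320,207), centred between the fingertips, so the pose is good. I'll descend and close on it.

```bash
python3 -m jog '[[0,0.046,0,0,0,0,0],[0,0.046,0,0,0,0,0],[0,0,0,0,0,0,1],[0,0,0,0,0,0,1],[0,0,0,0,0,0,1],[0,0,0,0,0,0,1]]'; python3 -c "from h import *; st()"; python3 -m jog '[[0,0,0,0,0,0,1],[0,0,0,0,0,0,1]]' ; python3 -c "from h import *; st()"
```

```text
time_s: 6.18
position: [0.6479, -0.05, 0.1328]
ee_rot: [-1.373, -0.913, 0.911]
force: [-0.8, -1.2, 0.6]
opening: 0.0575
t 6.17 p [ 0.6479 -0.05    0.1328] rot [-1.373 -0.913  0.911] F [-0.77 -1.15  0.59] M [ 0.008 -0.121  0.038] op 0.0575 q [-0.133  0.582  1.291  0.     1.267 -1.307]
time_s: 6.42
position: [0.6475, -0.05, 0.1316]
ee_rot: [-1.371, -0.912, 0.912]
force: [-0.0, -0.5, 0.1]
opening: 0.0373
t 6.42 p [ 0.6475 -0.05    0.1316] rot [-1.371 -0.912  0.912] F [-0.02 -0.53  0.09] M [ 0.017 -0.075 -0.032] op 0.0373 q [-0.133  0.583  1.292  0.     1.266 -1.307]
```

```bash
r(){ python3 -c "from h import *; s=ctrl.observe(); print(round(s['time_s'],2),np.round(s['force'],1),np.round(s['moment'],3),round(s['opening'],4),round(s['qpos'][5],3))"; }
python3 -m jog '[[0,0,0,0,0,0,1],[0,0,0,0,0,0,1]]' >/dev/null; r
for i in 1 2 3 4 5 6; do python3 -m jog '[[0,0,0,0,0.1,0,1]]' >/dev/null; r; done
python3 -m jog '[[0,0,0,0,0,0,1]]' >/dev/null; r; python3 -m jog '[[0,0,0,0,0,0,1]]' >/dev/null; r
```

```text
6.67 [-0.3  1.4  0.4] [ 0.351 -0.226 -0.011] 0.0344 -1.307
6.8 [1.6 1.4 1.8] [ 0.381 -0.31   0.258] 0.0343 -1.206
6.92 [0.8 1.6 1.4] [ 0.408 -0.315  0.18 ] 0.0345 -1.104
7.05 [1.2 2.1 2.3] [ 0.427 -0.337  0.199] 0.0341 -1.004
7.17 [0.9 3.8 2. ] [ 0.394 -0.362  0.219] 0.0343 -0.904
7.3 [1.6 2.4 1.1] [ 0.428 -0.395  0.15 ] 0.0346 -0.804
7.42 [1.7 2.7 2. ] [ 0.443 -0.438  0.194] 0.0343 -0.704
7.55 [2.  4.  1.3] [ 0.609 -0.516 -0.21 ] 0.0345 -0.708
7.67 [2.8 3.9 1.4] [ 0.75  -0.689 -0.119] 0.0346 -0.709
```

Turning torque was about 0.2 N m throughout and I saw no clear kink over 0.6 rad. I'll let go and check the friction on the handle.

```bash
python3 -m jog '[[0,0,0,0,0,0,0],[0,0,0,0,0,0,0],[0,-0.04,0,0,-0.02,0,0],[0,-0.05,0,0,-0.18,0,0],[0,0,0,0,-0.18,0,0],[0,0,0,0,-0.18,0,0],[0,0,0,0,-0.18,0,0],[0,0,0,0,-0.18,0,0]]'; python3 -m jog '[[0,0,0,0,-0.18,0,0],[0.025,0,0.042,0,-0.02,0,0],[0.025,0,0.042,0,0,0,0],[0.025,0,0.042,0,0,0,0],[0.025,0,0.042,0,0,0,0],[0.025,0,0.042,0,0,0,0],[0,0,0,-0.17,0,0,0],[0,0,0,-0.17,0,0,0]]';  python3 -m jog '[[0,0,0,-0.16,0,0,0],[0,0,0,0,0,0,0]]';python3 - <<'E'
from h import *
s=st();print(R.from_rotvec(s['ee_rot']).as_matrix().round(3))
c=look('wrist','w2.png')
E
```

```text
time_s: 8.68
position: [0.6472, -0.0502, 0.2213]
ee_rot: [-1.242, -1.156, 1.158]
force: [0.3, -0.3, 1.0]
opening: 0.0942
time_s: 9.68
position: [0.424, 0.0492, 0.222]
ee_rot: [-1.384, -1.566, 1.101]
force: [-0.9, -0.5, -0.4]
opening: 0.0939
time_s: 9.93
position: [0.4228, 0.0489, 0.2212]
ee_rot: [-1.484, -1.679, 0.997]
force: [-0.3, -0.4, 0.5]
opening: 0.0941
t 9.93 p [0.4228 0.0489 0.2212] rot [-1.484 -1.679  0.997] F [-0.29 -0.41  0.51] M [ 0.043  0.125 -0.007] op 0.0941 q [-0.012 -0.294  2.158  0.091  0.784 -1.754]
[[-0.123  0.476 -0.871]
 [ 0.992  0.058 -0.108]
 [-0.    -0.878 -0.479]]
```

View pics/w2.png

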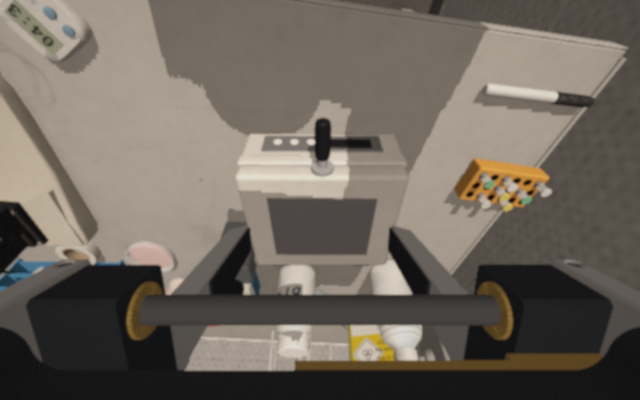

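The handle is at (322,140), upright and in line with the jaw centre column (320). Checking its position from this view:

```bash
python3 - <<'E'
from h import *
c=look('wrist'); t=look('top'); s=look('scene')
p1,_,_=dark(t,(321.5,241),5); p2,_,_=dark(s,(294,190),5)
print(onz(c,(322,139.5),.089), tri([ray(c,(322,139.5)),ray(t,p1),ray(s,p2)]))
o=ctrl.observe(); M=R.from_rotvec(o['ee_rot']).as_matrix()
for h in([0.424,0.051,0.09],):
    g=np.array(h)+M[:,1]*0.019; print('tool shift',M.T@(g-o['position']))
E
```

```text
[0.42544042 0.05199313 0.089     ] (array([0.42531294, 0.05166391, 0.09123412]), [np.float64(0.0010405139215802074), np.float64(0.002047204273873261), np.float64(0.001227820315543975)])
tool shift [0.00194279 0.13460055 0.06338422]
```

```bash
python3 -m jog '[[0.001,0,0.031,0,0,0,0],[0.001,0,0.031,0,0,0,0],[0,0.045,0,0,0,0,0],[0,0.045,0,0,0,0,0],[0,0.045,0,0,0,0,0],[0,0,0,0,0,0,1],[0,0,0,0,0,0,1],[0,0,0,0,0,0,1]]'; python3 -m jog '[[0,0,0,0,0,0,1],[0,0,0,0,0,0,1],[0,0,0,0,0,0,1],[0,0,0,0,0,0,1],[0,0,0,0,0,0,1]]'; python3 -c "from h import *; st()"
```

```text
time_s: 11.12
position: [0.4346, 0.0525, 0.0753]
ee_rot: [-1.486, -1.682, 0.994]
force: [0.3, -0.9, -0.3]
opening: 0.067
time_s: 11.75
position: [0.4339, 0.0526, 0.0732]
ee_rot: [-1.484, -1.679, 0.996]
force: [-2.4, 30.3, 1.7]
opening: 0.0172
t 11.75 p [0.4339 0.0526 0.0732] rot [-1.484 -1.679  0.996] F [-2.45 30.31  1.7 ] M [4.733 0.292 2.576] op 0.0172 q [ 0.     0.013  2.307  0.183  0.331 -1.853]
```

```bash
for i in 1 2; do python3 -m jog '[[0.001,0,0,0,0,0,1],[0,0,0,0,0,0,1]]' >/dev/null; python3 -c "from h import *; st()"; done
```

```text
t 12.0 p [0.4339 0.0535 0.0732] rot [-1.484 -1.679  0.996] F [-0.7   1.22  0.89] M [0.189 0.144 0.034] op 0.0163 q [ 0.003  0.013  2.307  0.178  0.33  -1.845]
t 12.25 p [0.4339 0.0536 0.0732] rot [-1.485 -1.678  0.996] F [ -0.3  -14.58   0.64] M [-2.147  0.281 -1.283] op 0.0163 q [ 0.005  0.013  2.307  0.173  0.329 -1.838]
```

```bash
cat > r.py <<'E'
from h import *
s=ctrl.observe(); M=R.from_rotvec(s['ee_rot']).as_matrix(); F=M.T@s['force']
p=np.array(s['position'])-M[:,1]*.019; h=np.array([.6345,.0777,.086]); d=p-h; u=np.array([.9926,.1219])
th=np.arctan2(d[2],-(d[:2]@u)); rad=np.hypot(d[2],d[:2]@u)
t=np.array([u[0]*np.sin(th),u[1]*np.sin(th),np.cos(th)])
print(round(s['time_s'],2),'th',round(th,3),'r',round(rad,4),'Ftan',round(float(-np.dot(s['force'],t)),2),'Ftool',F.round(1),'M',np.round(M.T@s['moment'],2),'op',round(s['opening'],4))
E
python3 -m jog '[[-0.0008,0,0,0,0,0,1],[0,0,0,0,0,0,1]]'>/dev/null; python3 r.py
for i in 1 2 3 4 5 6 7 8; do python3 -m jog '[[0,-0.0037,-0.0017,0.02,0,0,1]]' >/dev/null; python3 r.py; done
for i in 1 2 3 4 5 6 7; do python3 -m jog '[[0,0.0037,0.0016,-0.02,0,0,1]]' >/dev/null; python3 r.py; done
```

```text
12.5 th 0.018 r 0.2112 Ftan 0.16 Ftool [-2.9 -0.4  1.1] M [0.23 0.06 0.67] op 0.0159
12.62 th 0.038 r 0.2113 Ftan 4.59 Ftool [-1.3  6.  -1.3] M [-0.19  0.07  0.2 ] op 0.0159
12.75 th 0.059 r 0.2113 Ftan 4.03 Ftool [-1.2  5.1 -0.8] M [-0.22  0.01  0.31] op 0.0159
12.88 th 0.079 r 0.2113 Ftan 4.38 Ftool [-2.   6.2 -2. ] M [-0.3   0.12  0.37] op 0.0161
13.0 th 0.1 r 0.2113 Ftan 4.43 Ftool [-2.8  5.9 -1.4] M [-0.36  0.04  0.39] op 0.016
13.12 th 0.12 r 0.2113 Ftan 2.53 Ftool [-3.1  5.2 -4.1] M [-0.54  0.04  0.41] op 0.0163
13.25 th 0.14 r 0.2113 Ftan 3.07 Ftool [-2.4  5.7 -3.7] M [-0.6   0.08  0.35] op 0.0159
13.38 th 0.16 r 0.2113 Ftan 3.72 Ftool [-2.2  7.  -4.7] M [-0.73  0.11  0.39] op 0.0162
13.5 th 0.181 r 0.2113 Ftan 4.0 Ftool [-2.7  7.9 -5.7] M [-0.93  0.09  0.36] op 0.0164
13.62 th 0.16 r 0.2113 Ftan 3.5 Ftool [-3.7  5.8 -3. ] M [-0.57  0.03  0.55] op 0.0162
13.75 th 0.138 r 0.2113 Ftan 3.81 Ftool [-3.2  7.2 -4.9] M [-0.73  0.09  0.48] op 0.016
13.88 th 0.118 r 0.2113 Ftan 3.77 Ftool [-2.3  6.1 -3.1] M [-0.68  0.07  0.46] op 0.0166
14.0 th 0.098 r 0.2113 Ftan 2.83 Ftool [-3.1  5.4 -3.8] M [-0.53  0.08  0.39] op 0.0159
14.12 th 0.078 r 0.2113 Ftan 3.41 Ftool [-2.5  5.5 -2.7] M [-0.47  0.05  0.35] op 0.0161
14.25 th 0.058 r 0.2113 Ftan 3.63 Ftool [-1.3  5.9 -3. ] M [-0.35  0.05  0.26] op 0.0158
14.38 th 0.038 r 0.2113 Ftan 3.36 Ftool [-1.4  4.8 -1.6] M [-0.27  0.07  0.22] op 0.0159
```

Friction is still only about 0.2 N: lifting averages about 3.8 N and lowering about 3.5 N. So the shoe isn't bearing yet, and the lid weighs about 3.65 N at the handle. I'll set it down shut, let go and go back to the knob.

```bash
python3 -m jog '[[0,0.0037,0.0016,-0.02,0,0,1],[0,0,0,0,0,0,1],[0,0,0,0,0,0,0],[0,0,0,0,0,0,0],[0,-0.045,0,0,0,0,0],[0,-0.045,0,0,0,0,0],[0,-0.045,0,0,0,0,0]]';python3 -m jog '[[0,0,-0.031,0.17,0,0,0],[0,0,0,0.17,0,0,0],[0,0,0,0.16,0,0,0],[-0.025,0,-0.042,0,0,0,0],[-0.025,0,-0.042,0,0,0,0],[-0.025,0,-0.042,0,0,0,0],[-0.025,0,-0.042,0,0,0,0]]'; python3 -c "
from h import *
s=st();M=R.from_rotvec(s['ee_rot']).as_matrix();print(M.round(3)); print(M.T@(np.array([.6478,-.0495,.2213])-s['position']))"
```

```text
time_s: 15.25
position: [0.3687, 0.0457, 0.1931]
ee_rot: [-1.484, -1.679, 0.996]
force: [1.3, 0.2, 0.1]
opening: 0.0628
time_s: 16.12
position: [0.5771, -0.0302, 0.2065]
ee_rot: [-1.148, -1.299, 1.3]
force: [0.1, 0.8, 1.8]
opening: 0.0941
t 16.12 p [ 0.5771 -0.0302  0.2065] rot [-1.148 -1.299  1.3  ] F [0.1  0.85 1.75] M [ 0.108 -0.191 -0.001] op 0.0941 q [-0.116  0.362  1.437  0.     1.344 -1.81 ]
[[-0.123 -0.    -0.992]
 [ 0.992  0.    -0.123]
 [ 0.    -1.     0.   ]]
[-0.027897   -0.01477616 -0.06779837]
```

```bash
python3 -m jog '[[-0.014,0,-0.034,0,0,0,0],[-0.014,0,-0.034,0,0,0,0],[0,0.037,0,0,0,0,0],[0,0.038,0,0,0,0,0],[0,0,0,0,0,0,1],[0,0,0,0,0,0,1],[0,0,0,0,0,0,1],[0,0,0,0,0,0,1]]'; python3 -m jog '[[0,0,0,0,0,0,1],[0,0,0,0,0,0,1],[0,0,0,0,0,0,1]]'; python3 -c "from h import *; st()"
```

```text
time_s: 17.12
position: [0.647, -0.049, 0.1331]
ee_rot: [-1.15, -1.301, 1.299]
force: [0.1, -0.2, -0.3]
opening: 0.0576
time_s: 17.5
position: [0.6468, -0.0499, 0.1321]
ee_rot: [-1.15, -1.299, 1.3]
force: [-0.2, -5.2, 1.2]
opening: 0.0345
t 17.5 p [ 0.6468 -0.0499  0.1321] rot [-1.15  -1.299  1.3  ] F [-0.16 -5.2   1.2 ] M [-0.838 -0.215  0.068] op 0.0345 q [-1.330e-01  5.810e-01  1.294e+00 -1.000e-03  1.266e+00 -1.826e+00]
```

```bash
r(){ python3 -c "from h import *; s=ctrl.observe(); print(round(s['time_s'],2),np.round(s['force'],1),np.round(s['moment'],3),round(s['opening'],4),round(s['qpos'][5],3))"; }
for i in 1 2 3 4 5 6; do python3 -m jog '[[0,0,0,0,0.1,0,1]]' >/dev/null; r; done
python3 -m jog '[[0,0,0,0,0,0,1]]' >/dev/null; r
```

```text
17.62 [ 0.9 -4.9  0.1] [-0.745 -0.283  0.2  ] 0.0343 -1.724
17.75 [ 0.4 -4.3  0.5] [-0.596 -0.292  0.159] 0.0343 -1.623
17.88 [ 0.5 -4.3  1.4] [-0.516 -0.314  0.127] 0.0347 -1.523
18.0 [ 1.7 -2.3  0.1] [-0.409 -0.42   0.227] 0.0348 -1.423
18.12 [ 0.8 -2.8  1.3] [-0.383 -0.37   0.168] 0.0345 -1.323
18.25 [ 1.6 -1.8  0.7] [-0.29  -0.467  0.198] 0.0344 -1.223
18.38 [ 1.3 -2.8 -1.2] [-0.528 -0.519 -0.17 ] 0.0347 -1.226
```

```bash
python3 -m jog '[[0,0,0,0,0,0,0],[0,0,0,0,0,0,0],[0,-0.045,0,0,0,0,0],[0,-0.045,0,0,-0.15,0,0],[0,0,0,0,-0.15,0,0],[0,0,0,0,-0.15,0,0],[0,0,0,0,-0.15,0,0],[0.026,0,0.042,0,0,0,0]]'; python3 -m jog '[[0.026,0,0.042,0,0,0,0],[0.026,0,0.042,0,0,0,0],[0.026,0,0.042,0,0,0,0],[0.024,0,0.042,-0.17,0,0,0],[0,0,0.031,-0.17,0,0,0],[0,0,0.031,-0.16,0,0,0],[0,0,0,0,0,0,0]]';python3 - <<'E'
from h import *
s=st();M=R.from_rotvec(s['ee_rot']).as_matrix();print(M.round(3))
print(M.T@(np.array([.4339,.0531,.0732])-s['position']))
E
```

```text
time_s: 19.38
position: [0.602, -0.0287, 0.2202]
ee_rot: [-1.146, -1.3, 1.302]
force: [0.9, 0.6, 0.5]
opening: 0.0938
time_s: 20.25
position: [0.3621, 0.0439, 0.2055]
ee_rot: [-1.479, -1.674, 1.003]
force: [0.4, -0.4, 1.2]
opening: 0.0938
t 20.25 p [0.3621 0.0439 0.2055] rot [-1.479 -1.674  1.003] F [ 0.42 -0.4   1.2 ] M [0.076 0.076 0.023] op 0.0938 q [-0.035 -0.455  2.294  0.102  0.818 -1.782]
[[-0.123  0.469 -0.875]
 [ 0.992  0.058 -0.109]
 [-0.001 -0.881 -0.472]]
[ 0.00031455  0.15081935 -0.00132627]
```

```bash
python3 -m jog '[[0,0.05,0,0,0,0,0],[0,0.05,0,0,0,0,0],[0.0003,0.051,-0.0013,0,0,0,0],[0,0,0,0,0,0,1],[0,0,0,0,0,0,1],[0,0,0,0,0,0,1],[0,0,0,0,0,0,1],[0,0,0,0,0,0,1]]'; python3 -m jog '[[0,0,0,0,0,0,1],[0,0,0,0,0,0,1],[0,0,0,0,0,0,1],[0,0,0,0,0,0,1]]';python3 r.py
for i in 1 2 3 4 5 6 7 8; do python3 -m jog '[[0,-0.0037,-0.0017,0.02,0,0,1]]' >/dev/null; python3 r.py; done
for i in 1 2 3 4 5 6 7; do python3 -m jog '[[0,0.0037,0.0016,-0.02,0,0,1]]' >/dev/null; python3 r.py; done
```

```text
time_s: 21.25
position: [0.4376, 0.053, 0.0756]
ee_rot: [-1.479, -1.673, 1.002]
force: [0.0, 0.6, -1.1]
opening: 0.0473
time_s: 21.75
position: [0.4372, 0.0537, 0.0745]
ee_rot: [-1.476, -1.672, 1.003]
force: [-0.7, 12.3, 0.6]
opening: 0.016
21.75 th 0.026 r 0.2078 Ftan -0.62 Ftool [12.3 -0.2 -1. ] M [-0.15  0.07 -2.18] op 0.016
21.88 th 0.045 r 0.2079 Ftan 6.06 Ftool [14.4  9.3 -4.1] M [-0.67  0.09 -2.79] op 0.0164
22.0 th 0.066 r 0.2079 Ftan 5.78 Ftool [13.4  9.  -4.1] M [-0.66  0.12 -2.49] op 0.0162
22.12 th 0.087 r 0.2079 Ftan 5.35 Ftool [12.1  9.2 -5.3] M [-0.77  0.09 -2.34] op 0.0162
22.25 th 0.107 r 0.2079 Ftan 6.5 Ftool [11.9  9.6 -3.8] M [-0.8   0.06 -2.23] op 0.016
22.38 th 0.127 r 0.2079 Ftan 6.03 Ftool [12.4  9.8 -5. ] M [-0.9  -0.01 -2.27] op 0.016
22.5 th 0.148 r 0.2079 Ftan 6.59 Ftool [11.7 10.7 -5.4] M [-1.    0.05 -2.11] op 0.016
22.62 th 0.169 r 0.2079 Ftan 5.52 Ftool [10.2 10.1 -6.6] M [-1.13  0.04 -2.02] op 0.0163
22.75 th 0.189 r 0.2079 Ftan 7.07 Ftool [10.5 11.7 -6.2] M [-1.19  0.04 -2.09] op 0.0159
22.88 th 0.169 r 0.2078 Ftan 2.54 Ftool [ 9.4  5.3 -4.1] M [-0.75  0.05 -1.7 ] op 0.0163
23.0 th 0.148 r 0.2078 Ftan 1.33 Ftool [ 9.6  3.9 -4.2] M [-0.69  0.07 -1.94] op 0.016
23.12 th 0.128 r 0.2078 Ftan 2.12 Ftool [11.   4.4 -3.3] M [-0.57  0.05 -2.  ] op 0.016
23.25 th 0.108 r 0.2078 Ftan 0.84 Ftool [11.4  2.7 -3. ] M [-0.5   0.05 -2.05] op 0.016
23.38 th 0.087 r 0.2078 Ftan 0.38 Ftool [11.   2.  -2.8] M [-0.48  0.05 -2.04] op 0.0163
23.5 th 0.067 r 0.2078 Ftan 1.27 Ftool [11.4  3.1 -2.8] M [-0.38  0.1  -2.14] op 0.016
23.62 th 0.046 r 0.2078 Ftan 1.3 Ftool [12.8  2.7 -2.1] M [-0.26  0.03 -2.28] op 0.016
```

Friction is now about 2.4 N (lifting about 6.1 N, lowering about 1.35 N), so the shoe is bearing. It needs roughly +1.4 N, which is about 0.25 rad more. I'll lower the lid shut and go back to the knob.

```bash
python3 -m jog '[[0,0.0037,0.0016,-0.02,0,0,1],[0,0,0,0,0,0,1],[0,0,0,0,0,0,0],[0,0,0,0,0,0,0],[0,-0.05,0,0,0,0,0],[0,-0.05,0,0,0,0,0],[0,-0.05,0,0,0,0,0]]';python3 -m jog '[[0,0,-0.031,0.17,0,0,0],[0,0,-0.031,0.17,0,0,0],[0,0,0,0.15,0,0,0],[-0.025,0,-0.042,0,0,0,0],[-0.025,0,-0.042,0,0,0,0],[-0.025,0,-0.042,0,0,0,0],[-0.025,0,-0.042,0,0,0,0]]'; python3 -c "
from h import *
s=st();M=R.from_rotvec(s['ee_rot']).as_matrix();print(M.round(3)); print(M.T@(np.array([.6475,-.0500,.2213])-s['position']))"
```

```text
time_s: 24.5
position: [0.3663, 0.0442, 0.2085]
ee_rot: [-1.478, -1.672, 1.003]
force: [0.7, -0.2, 1.6]
opening: 0.0627
time_s: 25.38
position: [0.6041, -0.0282, 0.2313]
ee_rot: [-1.149, -1.299, 1.299]
force: [0.1, 0.2, 0.9]
opening: 0.0936
t 25.38 p [ 0.6041 -0.0282  0.2313] rot [-1.149 -1.299  1.299] F [0.06 0.18 0.86] M [ 0.04  -0.125 -0.027] op 0.0936 q [-0.107  0.406  1.318 -0.     1.417 -1.801]
[[-0.123 -0.    -0.992]
 [ 0.992 -0.    -0.123]
 [-0.    -1.     0.   ]]
[-0.02700577  0.01002389 -0.04042238]
```

```bash
r(){ python3 -c "from h import *; s=ctrl.observe(); print(round(s['time_s'],2),np.round(s['force'],1),np.round(s['moment'],3),round(s['opening'],4),round(s['qpos'][5],3))"; }
python3 -m jog '[[-0.027,0,-0.0405,0,0,0,0],[0,0,0,0,0,0,0],[0,0.05,0,0,0,0,0],[0,0.05,0,0,0,0,0],[0,0,0,0,0,0,1],[0,0,0,0,0,0,1],[0,0,0,0,0,0,1],[0,0,0,0,0,0,1]]'; python3 -m jog '[[0,0,0,0,0,0,1],[0,0,0,0,0,0,1],[0,0,0,0,0,0,1]]'; r
python3 -m jog '[[0,0,0,0,0.09,0,1]]' >/dev/null; r;python3 -m jog '[[0,0,0,0,0.08,0,1]]' >/dev/null; r;python3 -m jog '[[0,0,0,0,0.08,0,1]]' >/dev/null; r
python3 -m jog '[[0,0,0,0,0,0,1],[0,0,0,0,0,0,0],[0,0,0,0,0,0,0],[0,-0.045,0,0,0,0,0],[0,-0.045,0,0,-0.12,0,0],[0,0,0,0,-0.13,0,0],[0.026,0,0.042,0,0,0,0],[0.026,0,0.042,0,0,0,0]]'; python3 -m jog '[[0.026,0,0.042,0,0,0,0],[0.026,0,0.042,0,0,0,0],[0.024,0,0.042,-0.17,0,0,0],[0,0,0.031,-0.17,0,0,0],[0,0,0.031,-0.16,0,0,0],[0,0,0,0,0,0,0]]';python3 - <<'E'
from h import *
s=st();M=R.from_rotvec(s['ee_rot']).as_matrix();print(M.round(3))
print(M.T@(np.array([.4339,.0531,.0732])-s['position']))
E
```

```text
time_s: 26.38
position: [0.6467, -0.0491, 0.1332]
ee_rot: [-1.15, -1.301, 1.299]
force: [-0.1, -0.5, -0.1]
opening: 0.0575
time_s: 26.75
position: [0.6464, -0.05, 0.1318]
ee_rot: [-1.15, -1.299, 1.3]
force: [0.9, -5.0, 0.3]
opening: 0.0342
26.75 [ 0.9 -5.   0.3] [-0.849 -0.213  0.037] 0.0342 -1.826
26.88 [ 0.9 -3.2  0.7] [-0.666 -0.293  0.247] 0.0344 -1.735
27.0 [ 0.5 -4.   1.2] [-0.514 -0.223  0.181] 0.0339 -1.654
27.12 [ 0.2 -2.1  1. ] [-0.458 -0.239  0.221] 0.0345 -1.574
time_s: 28.12
position: [0.5551, -0.0071, 0.2211]
ee_rot: [-1.147, -1.3, 1.3]
force: [-0.3, 0.0, 0.1]
opening: 0.0938
time_s: 28.88
position: [0.3617, 0.0439, 0.2052]
ee_rot: [-1.479, -1.674, 1.003]
force: [1.4, 0.0, 0.8]
opening: 0.094
t 28.88 p [0.3617 0.0439 0.2052] rot [-1.479 -1.674  1.003] F [1.44 0.04 0.78] M [0.023 0.022 0.021] op 0.094 q [-0.036 -0.456  2.296  0.102  0.818 -1.782]
[[-0.123  0.469 -0.875]
 [ 0.992  0.058 -0.109]
 [-0.001 -0.881 -0.472]]
[ 0.0002928   0.15076612 -0.00181267]
```

```bash
python3 -m jog '[[0.0005,0.05,0.001,0,0,0,0],[0.0005,0.05,0,0,0,0,0],[0,0.051,0,0,0,0,0],[0,0,0,0,0,0,1],[0,0,0,0,0,0,1],[0,0,0,0,0,0,1],[0,0,0,0,0,0,1],[0,0,0,0,0,0,1]]'; python3 -m jog '[[0,0,0,0,0,0,1],[0,0,0,0,0,0,1],[0,0,0,0,0,0,1],[0,0,0,0,0,0,1]]';python3 r.py
for i in 1 2 3 4 5 6 7 8; do python3 -m jog '[[0,-0.0037,-0.0017,0.02,0,0,1]]' >/dev/null; python3 r.py; done
for i in 1 2 3 4 5 6; do python3 -m jog '[[0,0.0037,0.0016,-0.02,0,0,1]]' >/dev/null; python3 r.py; done
```

```text
time_s: 29.88
position: [0.4351, 0.0534, 0.0743]
ee_rot: [-1.479, -1.673, 1.002]
force: [0.8, -0.5, 0.8]
opening: 0.0475
time_s: 30.38
position: [0.4348, 0.0535, 0.0731]
ee_rot: [-1.478, -1.672, 1.004]
force: [-1.3, 3.3, 0.5]
opening: 0.016
30.38 th 0.019 r 0.2102 Ftan -0.52 Ftool [ 3.4 -0.9  0.5] M [ 0.01  0.01 -0.5 ] op 0.016
30.5 th 0.038 r 0.2103 Ftan 4.43 Ftool [ 6.   6.4 -2.4] M [-0.31  0.   -1.13] op 0.0163
30.62 th 0.059 r 0.2103 Ftan 6.82 Ftool [ 5.4  9.3 -2.7] M [-0.39  0.   -1.14] op 0.016
30.75 th 0.078 r 0.2103 Ftan 7.33 Ftool [ 5.8  9.8 -2.5] M [-0.5   0.03 -1.02] op 0.0162
30.88 th 0.099 r 0.2103 Ftan 7.65 Ftool [ 4.2 10.4 -3. ] M [-0.55  0.06 -0.89] op 0.0159
31.0 th 0.119 r 0.2103 Ftan 7.56 Ftool [ 5.1 10.3 -3. ] M [-0.57  0.09 -0.93] op 0.0162
31.12 th 0.139 r 0.2103 Ftan 7.75 Ftool [ 4.3 10.7 -3.2] M [-0.71  0.05 -0.79] op 0.0158
31.25 th 0.159 r 0.2103 Ftan 7.58 Ftool [ 4.3 10.8 -3.9] M [-0.77  0.03 -0.92] op 0.0159
31.38 th 0.179 r 0.2103 Ftan 6.32 Ftool [ 3.6  9.9 -4.8] M [-0.78  0.07 -0.73] op 0.0158
31.5 th 0.159 r 0.2102 Ftan 3.51 Ftool [ 2.1  5.4 -2.5] M [-0.44 -0.02 -0.63] op 0.0158
31.62 th 0.138 r 0.2102 Ftan 2.28 Ftool [ 4.6  4.3 -3. ] M [-0.51  0.02 -0.76] op 0.0158
31.75 th 0.119 r 0.2102 Ftan -0.87 Ftool [ 4.5  0.1 -1.9] M [-0.32  0.07 -0.84] op 0.0162
31.88 th 0.1 r 0.2102 Ftan 0.5 Ftool [ 3.8  1.7 -1.9] M [-0.44 -0.03 -0.82] op 0.016
32.0 th 0.08 r 0.2102 Ftan 0.39 Ftool [ 5.6  1.2 -1.4] M [-0.32  0.05 -1.05] op 0.0157
32.12 th 0.06 r 0.2102 Ftan 0.12 Ftool [ 5.   1.7 -2.8] M [-0.27  0.04 -0.95] op 0.0162
```

Friction is now about 3.6 N (lifting about 7.3 N, lowering about 0.04 N), inside the 3.2 to 4.9 N window. Now I raise the lid to half open.

```bash
for i in 1 2 3 4; do python3 -m jog '[[0,-0.011,-0.0053,0.06,0,0,1],[0,-0.011,-0.0053,0.06,0,0,1]]'>/dev/null; python3 r.py; done;  python3 -c "from h import *; st()"
```

```text
32.38 th 0.181 r 0.2104 Ftan 7.09 Ftool [ 8.8 13.7 -9.8] M [-1.84  0.02 -1.6 ] op 0.0163
32.62 th 0.302 r 0.2103 Ftan 8.01 Ftool [  4.5  15.9 -11.9] M [-2.25  0.04 -0.86] op 0.0168
32.88 th 0.422 r 0.2103 Ftan 8.05 Ftool [  3.   17.1 -13.9] M [-2.71  0.02 -0.64] op 0.016
33.12 th 0.541 r 0.2102 Ftan 6.86 Ftool [  1.4  17.  -16.2] M [-3.03  0.03 -0.38] op 0.0161
t 33.12 p [0.4551 0.056  0.1753] rot [-1.128 -1.276  1.314] F [ 15.45   3.28 -17.46] M [ 0.753 -2.96  -0.045] op 0.0161 q [ 0.044  0.143  1.786 -0.002  1.242 -1.649]
```

```bash
python3 -m jog '[[0,-0.0107,-0.0057,0.06,0,0,1],[0,-0.0107,-0.0057,0.06,0,0,1]]'>/dev/null; python3 r.py; python3 -m jog '[[0,-0.0107,-0.0057,0.06,0,0,1],[0,-0.0107,-0.0057,0.06,0,0,1]]'>/dev/null; python3 r.py; python3 -m jog '[[0,-0.0107,-0.0057,0.06,0,0,1]]'>/dev/null; python3 r.py; 
for i in 1 2 3; do python3 -m jog '[[0,0.0037,0.0015,-0.02,0,0,1]]' >/dev/null; python3 r.py; done; python3 -m jog '[[0,0,0,0,0,0,1],[0,0,0,0,0,0,1]]'>/dev/null; python3 r.py;python3 -c "from h import *; st()"
```

```text
33.38 th 0.659 r 0.2099 Ftan 7.43 Ftool [ 0.6 10.6 -3.8] M [-1.    0.03 -0.21] op 0.0159
33.62 th 0.778 r 0.2097 Ftan 6.61 Ftool [-0.6  5.5  3.8] M [ 0.36  0.02 -0.07] op 0.0159
33.75 th 0.839 r 0.2096 Ftan 6.09 Ftool [-0.2  2.9  7.3] M [ 1.03 -0.01  0.01] op 0.0163
33.88 th 0.822 r 0.2095 Ftan 1.48 Ftool [-0.4 -5.4 12.8] M [ 2.03 -0.07  0.06] op 0.0162
34.0 th 0.801 r 0.2095 Ftan -0.3 Ftool [-1.6 -5.3  8.8] M [ 1.2  -0.01  0.07] op 0.0161
34.12 th 0.782 r 0.2095 Ftan -2.1 Ftool [ 0.  -7.5  9.1] M [ 1.29 -0.03 -0.04] op 0.0163
34.38 th 0.782 r 0.2096 Ftan 0.48 Ftool [-0.8 -4.   8.2] M [ 1.27 -0.02  0.06] op 0.0159
t 34.38 p [0.4819 0.0591 0.2154] rot [-0.959 -1.084  1.426] F [-6.66 -1.64  6.09] M [-0.209  1.254  0.033] op 0.0159 q [ 0.057  0.317  1.498 -0.018  1.596 -1.635]
```

At 45° lifting takes about 6.4 N and lowering about -1.2 N. That gives friction of about 3.8 N against the lid's 2.6 N weight at the handle, so it should hold. Releasing.

```bash
python3 -m jog '[[0,0,0,0,0,0,0],[0,0,0,0,0,0,0],[0,0,0,0,0,0,0],[0,0,0,0,0,0,0],[0,0,0,0,0,0,0],[0,0,0,0,0,0,0],[0,0,0,0,0,0,0]]'; python3 - <<'E'
from h import *
st(); look('scene','s2.png'); look('wrist','w3.png')
a=cv2.imread('pics/s2.png')[140:300,240:440]; b=cv2.imread('pics/w3.png')
cv2.imwrite('pics/v3.png',np.vstack([cv2.resize(a,(375,300)),cv2.resize(b[:, :],(375,234))]))
E
```

```text
time_s: 35.25
position: [0.4825, 0.0594, 0.2155]
ee_rot: [-0.959, -1.084, 1.426]
force: [0.5, -0.6, 0.5]
opening: 0.0825
t 35.25 p [0.4825 0.0594 0.2155] rot [-0.959 -1.084  1.426] F [ 0.47 -0.61  0.53] M [ 0.067 -0.207 -0.021] op 0.0825 q [ 0.057  0.318  1.496 -0.018  1.596 -1.635]
```

View pics/v3.png

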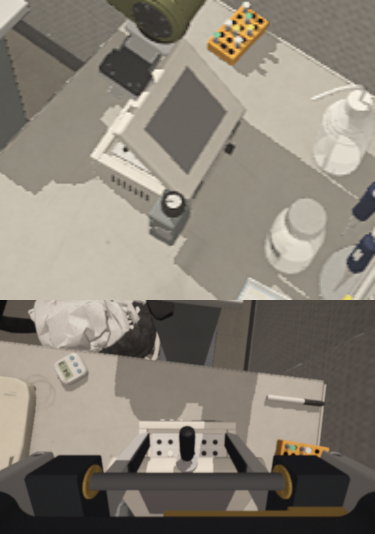

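With the jaws open the lid stands about half open, and the handle is clear in the middle between the fingers. I'll back out along the fingers and check that it stays up.

```bash
python3 -m jog '[[0,-0.03,0,0,0,0,0],[0,-0.05,0,0,0,0,0],[0,-0.05,0,0,0,0,0],[0,0,0.05,0,0,0,0],[0,0,0.05,0,0,0,0],[0,0,0,0,0,0,0]]'; python3 - <<'E'
from h import *
def hz():
    c=look('wrist'); d=look('scene'); 
    return c,d
a=look('scene','a.png'); w=look('wrist','wa.png')
st()
E
python3 -m jog '[[0,0,0,0,0,0,0],[0,0,0,0,0,0,0],[0,0,0,0,0,0,0],[0,0,0,0,0,0,0],[0,0,0,0,0,0,0],[0,0,0,0,0,0,0],[0,0,0,0,0,0,0],[0,0,0,0,0,0,0]]'; python3 -m jog '[[0,0,0,0,0,0,0],[0,0,0,0,0,0,0],[0,0,0,0,0,0,0],[0,0,0,0,0,0,0],[0,0,0,0,0,0,0],[0,0,0,0,0,0,0],[0,0,0,0,0,0,0],[0,0,0,0,0,0,0]]'>/dev/null; python3 - <<'E'
from h import *
b=look('scene','b.png'); w=look('wrist','wb.png')
for n in('','w'):
    x=cv2.imread(f'pics/{n}a.png').astype(int);y=cv2.imread(f'pics/{n}b.png').astype(int)
    print('changed px',(abs(x-y).max(2)>40).sum())
A=cv2.imread('pics/b.png')[140:300,240:440]; B=cv2.imread('pics/wb.png')
cv2.imwrite('pics/v4.png',np.vstack([cv2.resize(A,(375,300)),cv2.resize(B,(375,234))])); st()
E
```

```text
time_s: 36.1
position: [0.4197, 0.0517, 0.3694]
ee_rot: [-0.962, -1.087, 1.424]
force: [0.5, 0.4, -0.3]
opening: 0.0941
t 36.2 p [0.4214 0.0518 0.3676] rot [-0.96  -1.085  1.425] F [ 0.79  0.1  -0.53] M [ 0.112 -0.23   0.026] op 0.0941 q [ 0.049  0.109  1.403 -0.021  1.898 -1.649]
time_s: 37.2
position: [0.4213, 0.0518, 0.3675]
ee_rot: [-0.959, -1.084, 1.426]
force: [-1.2, 0.4, -0.1]
opening: 0.094
changed px 548
changed px 309
t 38.3 p [0.4213 0.0518 0.3675] rot [-0.959 -1.084  1.426] F [ 0.05  0.47 -0.42] M [ 0.015 -0.3   -0.   ] op 0.0943 q [ 0.049  0.109  1.403 -0.021  1.898 -1.649]
```

View pics/v4.png

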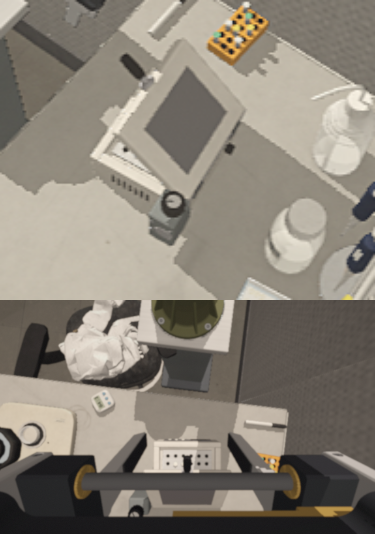

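The gripper is clear and the lid still stands. One numeric check of the handle's position in both pictures before handing in:

```bash
python3 - <<'E'
from h import *
for f in('a','b'):
    im=cv2.imread(f'pics/{f}.png'); c={'frame':im[:,:,::-1]}
    p,s,_=dark(c,(240+131*200/375,140+67*160/300),10); print(f,p.round(2),s)
c=look('scene'); p,s,_=dark(c,(310,176),10); print('now',p.round(2))
o,d=ray(c,p); u=np.array([.9926,.1219]); h=np.array([.6345,.0777,.086])
T=np.linspace(.3,1.3,201); P=[h+.211*np.array([-u[0]*np.cos(t),-u[1]*np.cos(t),np.sin(t)]) for t in T]
e=[np.linalg.norm(np.cross(q-o,d)) for q in P]; i=np.argmin(e); print('lid angle',T[i],'res',e[i])
E
```

```text
a [310.16 175.09] [305 169  12  13  69]
b [310.16 175.09] [305 169  12  13  69]
now [310.13 175.  ]
lid angle 0.775 res 0.001010410764321422
```

```bash
python3 -c "
from workcell import ctrl; print(ctrl.sign_off())"
```

```text
the job is handed in; nothing more can be done
None
```

The lid now stands half open by itself at about 0.775 rad (44°), and I handed the job in at about 38 s of the 72 s allowed.

- **Tightening:** I turned the knob clockwise in three stages of 0.6, 0.6 and 0.25 rad. After each stage I measured the lid's friction at the handle.

| Knob turned (total, rad) | Friction at the handle (N) |
|---|---|
| 0.6 | about 0.2 |
| 1.2 | about 2.4 |
| 1.45 | about 3.6 |

- **Result:** The right tension is 3.2 to 4.9 N. A second check at half open gave about 3.8 N.
- **Lid:** After each test I lowered the lid shut while still holding it, so it never dropped. I then raised it to 0.78 rad, let go and backed the gripper away. The handle stayed at the same spot in the pictures for 2 s, with the robot touching nothing.

**What was uncertain or disagreed:**
- **Force readings:** They were noisy, so the friction figures are good to about ±0.3 N.
- **Bearing point:** The knob's torque showed no visible kink where the shoe starts to bear, so I tightened by lid friction instead. That puts the knob roughly 0.4 to 0.65 rad past that point. The upper end is slightly over the stated 0.3 to 0.6 rad, but well below the 1.0 rad that ruins the brake.
- **Side forces:** The first grip on the handle was off centre and gave a side force of about 30 N until I corrected it. Lifting built up about 20 N along the lid, which I also corrected.

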